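# Hold the bag clip open around the recipe card

## Task

Slide the recipe card along its rail by the black grip until the black line on its wooden carriage is in line with the red marker, and let go of it. Then take the green spring clip off its rest by squeezing its two handles, and hold it wide open, pointing straight down, astride the middle of the card's top edge: one jaw either side, about 2 cm down over the edge, touching neither card nor carriage, so that I can slip a second card in. Finish while still holding it squeezed open there, with the card still at the marker and the tins, jar and egg ring left where they stand.

Things in the scene. Friction and masses are not known exactly. Their poses are not given: they have to be found in the camera images.
- rail: Fixed aluminium rail on the worktop, 50 x 400 x 18 mm; origin under its centre, y along the rail. It stands turned by a varying yaw. Carriage, card and marker share its axes.
- carriage: Wooden carriage 36 x 175 x 16 mm on the rail, with an upright stiff white card and a black grip fixed to it. Slides only along the rail's y, 160 mm in all, about 2 N of friction, and stays where it is left. At the start it is near the -y end and has to move 40 to 150 mm towards +y. Origin: centre of its underside, 14 mm above the worktop.
- pointer (a point): Black line drawn across the carriage at its middle (y = 0 of the carriage); this point is on the +x side face, at the upper edge, 30 mm above the worktop.
- grip (a point): Centre of the black grip of the carriage, a block 20 (x) x 24 (y) x 34 (z) mm on a thin post, 81 mm above the worktop (top at 98 mm). Its centre is 50 mm from the card's near edge (the card lies on its +y side).
- card_top (a point): Middle of the top edge of the card, 124 mm above the worktop. The card is 5 mm thick (x), 100 mm wide (y), and its faces look to the rail's +x and -x.
- marker: Fixed red marker tab beside the rail on its +x side, 6 mm wide (y), 20 mm tall; its y = 0 is the line that the pointer has to meet. Same yaw as the rail.
- rest: Fixed dark wooden rest 70 x 80 x 8 mm with an upright steel fin in the middle, 50 (x) x 3 (y) mm, its top 22 mm above the worktop; the clip stands astride the fin. Origin: centre of its underside.
- clip: Loose green spring clip like a big clothes peg, about 45 g, 98 mm tall, 30 mm wide along its x; jaws down, handles up, upright on the rest at the start, 8 mm above the worktop, with the rest's yaw. Origin: midway between the jaw tips when shut, its lowest point; jaws and handles move along its y. Each jaw is a plate 5 mm thick, 40 mm tall; 3.4 mm between them when shut.
- clip_handles (a point): Midway between the clip's two handle bars, 93 mm above its origin. Each bar is round, 10 mm thick, 30 mm long along the clip's x; 58 mm over both when shut. Squeezing them together along y opens the jaws: fully squeezed, 29 mm over both, and 5 mm higher above the origin. Takes 5 N to start, 14 N fully; let go, it snaps shut.
- clip_axle (a point): Hinge axle of the clip, 8 mm thick along its x, 45 mm above its origin; the jaws hang 45 mm below it. Squeezed far while still standing on the rest, the clip may tip a few degrees in the fingers; squeezed a little, lifted, then squeezed fully in the air it stays straight within about 3 degrees.
- clip_p (a joint): Opening angle of one jaw of the clip (the other does the same): 0 shut, 0.30 fully open at a stop; each jaw tip moves out 45 mm x angle, so the jaw tips are about 30 mm apart fully open.
- tin0: Aluminium tin, 88 mm diameter, 50 mm tall, lowest of a stack of three; bystander. Origin: centre of its underside.
- tin1: Aluminium tin, 88 mm diameter, 50 mm tall, middle of a stack of three; bystander. Origin: centre of its underside.
- tin2: Aluminium tin, 88 mm diameter, 50 mm tall, top of a stack of three; bystander. Origin: centre of its underside.
- jar: Glass jar with cork stopper, 80 mm diameter, 117 mm tall; bystander. Origin: centre of its underside.
- egg_ring: Pink silicone egg ring lying flat, 96 mm outside, 18 mm high; bystander. Origin: centre of its underside.
Not all that is in view belongs to the job. Of the things shaped like the clip, the green one is meant.

How it is judged:
By the outcome, as a careful person would: the job done as asked, in the order asked, and still so for the second after the job is handed in, while the arm keeps its last pose, push and grip.
It also fails if it takes over 54 s, if anything falls off the work surface, if the arm or the gripper's body presses on something with over 40 N, if the wrist force passes 120 N, or if a joint passes its speed limit or range.

## Robot

A 6-joint arm with a two-finger parallel gripper is mounted at the origin on the work surface. World frame = base frame: x ahead of the robot, y to its left, z up, the work surface at z = 0. Lengths are in mm, angles in rad, forces in N, time in s.
With the tool pointing down it reaches from about 400 to 925 mm from the base axis. Payload 12.5 kg.
Tool frame: the origin (TCP) lies on the front face of the gripper's body, between the roots of the fingers; the fingertips stand 78 mm ahead of it and the grasp point (between the pads) lies 59 mm ahead of it (env.nose_length is the distance from the TCP to the fingertips, in mm); z points along the fingers, y is the line along which they close (so a half turn about z gives the same grasp; the last joint's range is limited). The gripper opens to 95 mm and grips with 3 to 60 N. Pads are 20 mm wide; open, the fingers measure 119 mm over their backs; the gripper's body (75 mm by 180 mm) begins 59 mm behind the grasp point.
Start: joints at [1.209, 0.491, 1.559, -0, 1.092, -0.106], TCP at [158.117, 604.679, 292.261] pointing down, gripper open.
Joint ranges: [-3.1, 3.1], [-0.84, 2.19], [0.05, 2.79], [-1.13, 4.28], [0.06, 2.93], [-2.69, 2.69]. Speed limits (rad/s): [2.22, 2.22, 2.79, 3.14, 3.14, 3.14].

## Interface

Orientations are given as [roll, pitch, yaw] about the fixed x, y, z axes, in that order (R = Rz(yaw) Ry(pitch) Rx(roll)).
In Python, from cell import env gives the robot as it stands.
- The arm moves only by the tool jog_arm, never from a script. Its argument "motion" is a list of rows, each a list of 7 numbers: the turn, a rotation vector about the tool's x, y, z in degrees, then the shift along the tool's x, y, z in mm, then the finger opening in mm, from 0 to 95.1. In form: [[wx, wy, wz, x, y, z, hand], ...]. A call has 1 to 10 rows; each row shifts and turns the commanded pose from where the row before left it, along the tool's axes as they then stand; what a row does not reach is not made up. A row lasts 1/8 s, in which the tool goes at most 62.5 mm and 10.7 degrees, less where a joint would pass 70% of its speed; a pose out of reach is approached as far as the arm can. A call is refused whole if a number of a shift passes 62.5 or a number of a turn 10.7, either way. A call with a gripper value outside its range is refused whole. The fingers move at their own pace and stop on an object; the grip force is fixed at half the most. Time passes only in rows, so rows that do not move let the fingers close. It gives the time, the measured TCP pose, the force, the opening and the grip force at its end, in the units of the state.
- env.state(): the state, without advancing time (a new reading comes with each control period).
- env.read_camera(name): name is "scene" or "top"; returns a dict with "color" (384x512x3 uint8, red, green, blue), "z_map" (384x512 float32, mm along the optical axis (not along the pixel's ray), 0 where there is no reading), "camera_matrix" (3x3 intrinsics, pixels), "world_to_cam" (4x4, takes a point from world to camera coordinates). Camera axes: x right, y up, looking along -z (the intrinsics and any distortion apply to the point x, -y, -z); pixel columns grow to the right and rows downward; lengths in mm; the calibration is good to about 2 mm. A picture is of the moment at which its call begins.
- env.job_done(): hands the job in; it is judged then, once.
Trained networks look in the newest picture that a camera, given by its name, has taken for a name from the list of things; names that differ only in an ending like _2 or _b are one class to them, and where a whole thing is asked for, a point or a joint stands for the part that bears it (a point fixed in the world has none). Each returns a list of dicts, best first, with "score" (0 to 1); they miss things now and then, are a little off and sometimes report something else, mostly with a low value. They report only what shows in the picture. A call takes as long as a camera call. They do not tell look-alikes from the thing itself.
- env.recognise(camera, thing): "location" ([column, row] in pixels, amid what is visible of it).
The state is a dict: "t": time; "joints": joint angles; "qvel": joint speeds; "tau": joint torques, N m; "eef_pos": TCP position; "tcp_rot": TCP orientation; "ft_force": force on the tool from outside, world axes, zero at the start; "moment": the same for the moment, N m; "opening": opening from 0.0 (shut) to 1.0 (fully open); "grip_force": force on a finger pad.
Only numpy, scipy, OpenCV 4.12 (cv2) and the standard library are available. Lean on these libraries where they do the work, as an engineer would, in place of code of your own. Each camera call takes 0.05 s, during which the arm holds its last target. There are 200 camera calls.

## Working session

There is one attempt and no reset: what is moved stays moved. The work goes in short steps, Python scripts to look and compute and a tool call to move; the robot and the scene stay as the last step left them, time stands still between calls to the robot, and variables do not carry over. Pictures are saved under pics/ and viewed, at most 10 in all, crops included, and the job is handed in when it is done.

Besides the shell and the picture viewer there is one more tool, called after "Call:" as name([rows], argument=value, ...), one row to a line, values as JSON. jog_arm: Moves the arm, as the interface text tells. Its arguments: {"type":"object","properties":{"motion":{"type":"array"}},"required":["motion"]}

```bash
mkdir -p pics; cat > h.py <<'E'
import numpy as np, cv2
from cell import env
def shot(cam,name=None):
    d=env.read_camera(cam)
    if name: cv2.imwrite(f'pics/{name}.png',d['color'][:,:,::-1])
    return d
def cloud(d):
    K=d['camera_matrix'];z=d['z_map'];v,u=np.mgrid[:z.shape[0],:z.shape[1]]
    X=np.stack([(u-K[0,2])/K[0,0]*z,-(v-K[1,2])/K[1,1]*z,-z,np.ones_like(z)],-1)
    return (X@np.linalg.inv(d['world_to_cam']).T)[...,:3]
def proj(d,p):
    q=d['world_to_cam']@np.r_[p,1];K=d['camera_matrix'];return [K[0,2]+K[0,0]*q[0]/-q[2],K[1,2]+K[1,1]*-q[1]/-q[2]]
def atz(d,uv,z):
    K=d['camera_matrix'];T=np.linalg.inv(d['world_to_cam']);r=T[:3,:3]@np.array([(uv[0]-K[0,2])/K[0,0],-(uv[1]-K[1,2])/K[1,1],-1]);o=T[:3,3]
    return o+r*(z-o[2])/r[2]
E
python3 - <<'E'
from h import *
np.set_printoptions(precision=1,suppress=True)
for c in('scene','top'):
    d=shot(c,c+'0');X=cloud(d)
    print(c,np.linalg.inv(d['world_to_cam'])[:3,3],d['camera_matrix'][0,0])
    for n in 'rail carriage pointer grip card_top marker rest clip clip_handles clip_axle tin2 jar egg_ring'.split():
        for r in env.recognise(c,n)[:3]:
            u,v=map(int,r['location']);print(n,u,v,round(r['score'],2),X[min(v,383),min(u,511)])
print(env.state())
a=[cv2.imread(f'pics/{c}0.png') for c in('scene','top')]
E
```

```text
scene [912.  350.2 704.9] 390.04059467191337
rail 314 260 0.9 [585.9  77.8  35.2]
rail 301 231 0.68 [578.9  25.4  69.1]
carriage 301 228 0.78 [580.4  25.9  81. ]
pointer 300 232 0.86 [579.6  23.7  64.3]
grip 297 229 0.91 [577.7  12.4  60.5]
grip 303 289 0.56 [638.8 108.2  20.9]
grip 315 261 0.21 [585.8  80.7  35.1]
card_top 305 233 0.85 [581.5  39.5  80.2]
marker 303 288 0.59 [637.6 106.7  21.3]
marker 363 211 0.28 [390.5  31.7   0.1]
marker 297 234 0.17 [578.5  14.8  46.4]
rest 247 146 0.87 [ 483.4 -304.6    7.9]
clip 215 142 0.71 [ 574.1 -309.3   65.6]
clip 247 122 0.67 [ 468.5 -322.6   69.5]
clip 252 132 0.66 [ 460.6 -312.6   39.1]
clip_handles 245 120 0.89 [ 473.3 -324.2   77.1]
clip_axle 213 148 0.95 [ 589.2 -294.2   64.8]
clip_axle 247 120 0.71 [ 466.1 -325.9   72.7]
clip_axle 251 132 0.46 [ 465.1 -310.6   42.7]
tin2 188 236 0.93 [785.6 -40.4 150.9]
tin2 202 279 0.62 [788.8 -12.   45.7]
tin2 197 269 0.56 [793.1 -13.4  84.9]
jar 278 347 0.83 [769.1 193.2 119.1]
jar 316 264 0.4 [588.7  87.   35. ]
egg_ring 370 191 0.94 [334.7  -0.2   3.7]
top [ 449.6 -100.7  891. ] 385.9516708922
[... 619 characters left out ...]
66.5 -324.    71.8]
clip_axle 372 256 0.23 [ 465.3 -293.2  105.3]
tin2 251 99 0.85 [773.6 -44.9 152.4]
tin2 264 132 0.61 [739.2 -69.2  50.9]
tin2 257 126 0.5 [735.5 -55.6  99.9]
jar 154 123 0.75 [732.8 161.8 117.9]
jar 251 101 0.62 [769.6 -45.  151.7]
jar 206 289 0.51 [384.5  55.    1.3]
egg_ring 208 309 0.94 [340.9  48.4   1.1]
{'t': 1.4, 'joints': array([ 1.2,  0.5,  1.6, -0. ,  1.1, -0.1]), 'qvel': array([-0.,  0.,  0.,  0.,  0.,  0.]), 'tau': array([ -0. , -61.2, -25.8,   0.1,   0. ,   0. ]), 'eef_pos': array([158.1, 604.7, 292.3]), 'tcp_rot': array([3.1, 0. , 2.9]), 'ft_force': array([0.1, 0.6, 1.1]), 'moment': array([ 0. , -0. ,  0.1]), 'grip_force': 0.0, 'opening': 0.9998581491959154}
```

View pics/scene0.png

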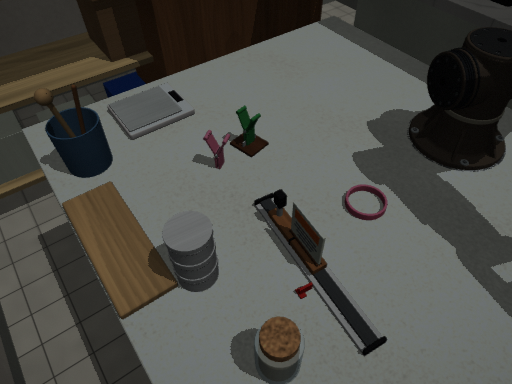

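View pics/top0.png

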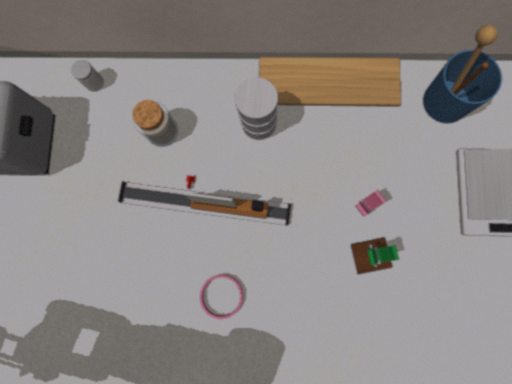

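```bash
python3 - <<'E'
from h import *
np.set_printoptions(precision=1,suppress=True)
s=shot('scene');t=shot('top')
def crop(d,x,y,w,h,W,H): return cv2.resize(d['color'][y:y+h,x:x+w,::-1],(W,H),interpolation=cv2.INTER_CUBIC)
a=np.hstack([crop(s,250,180,135,100*135//133+74,400,520*400//400) ,crop(s,200,90,80,104,400,520)])
cv2.imwrite('pics/c1.png',a)
b=np.vstack([crop(t,110,165,190,60,798,252),np.hstack([crop(t,345,185,66,55,399,332),crop(t,345,230,66,55,399,332)])])
cv2.imwrite('pics/c2.png',b)
for n,d in(('scene',s),('top',t)):
    c=d['color'].astype(int);X=cloud(d)
    g=(c[...,1]>c[...,0]+35)&(c[...,1]>c[...,2]+35)
    r=(c[...,0]>c[...,1]+110)&(c[...,0]>c[...,2]+110)
    for m,l in((g,'green'),(r,'red')):
        P=X[m];v,u=np.nonzero(m);print(n,l,m.sum(),u.min(),u.max(),v.min(),v.max(),np.median(P,0),P.min(0),P.max(0))
    P=X[g];h=P[(P[:,2]>90)];print('handles',len(h),h.mean(0),h.min(0),h.max(0));
    xy=h[:,:2].astype(np.float32);print(cv2.minAreaRect(xy))
    q=(X[...,2]>88)&(X[...,2]<104)&(X[...,0]<650)&(X[...,0]>480)&(X[...,1]>-150)&(X[...,1]<250)&(c.max(-1)<60)
    print('grip',q.sum(),X[q].mean(0),X[q].min(0),X[q].max(0))
    q=(X[...,2]>100)&(X[...,2]<135)&(X[...,0]<650)&(X[...,0]>480)&(X[...,1]>-150)&(X[...,1]<250)
    print('card',q.sum(),X[q].mean(0),X[q].min(0),X[q].max(0),cv2.fitLine(X[q][:,:2].astype(np.float32),cv2.DIST_HUBER,0,.01,.01).ravel())
    print(cv2.minAreaRect(X[q][:,:2].astype(np.float32)))
E
```

```text
scene green 21 238 258 106 118 [ 471.  -332.9  106.3] [ 454.1 -341.6  104.2] [ 487.4 -285.8  108.1]Traceback (most recent call last):
  File "<stdin>", line 14, in <module>
    return umr_minimum(a, axis, None, out, keepdims, initial, where)
ValueError: zero-size array to reduction operation minimum which has no identity
```

View pics/c1.png

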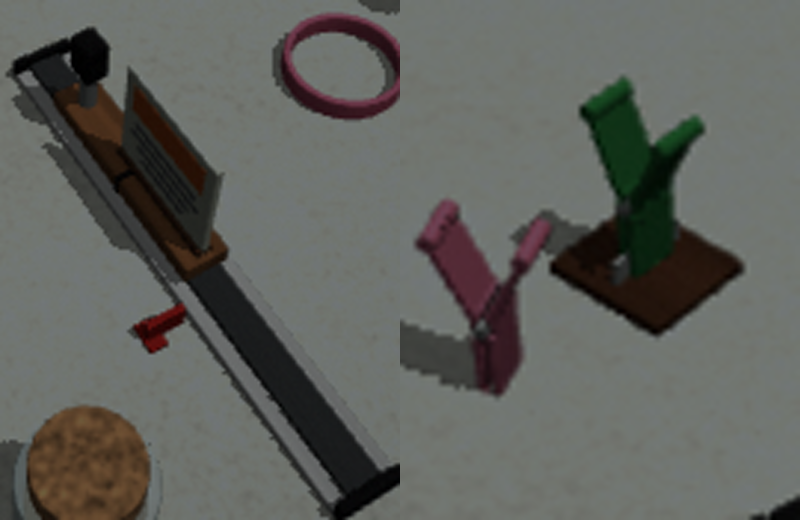

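View pics/c2.png

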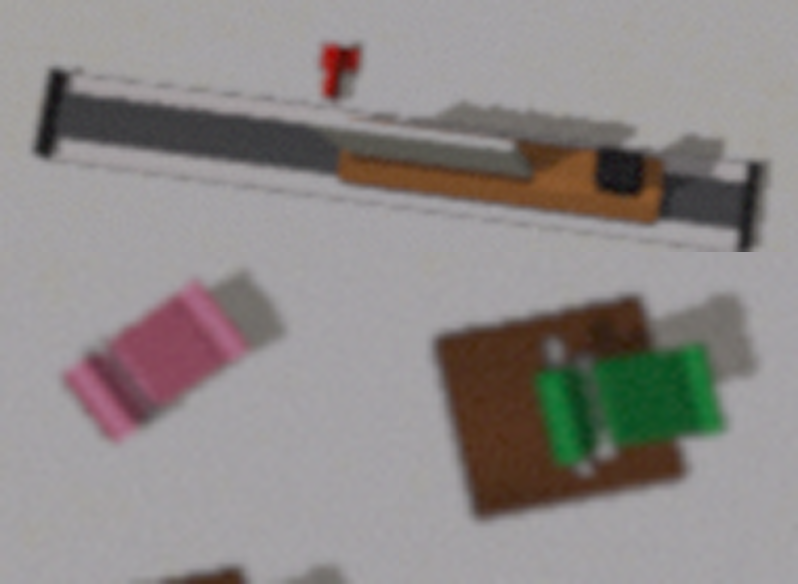

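```bash
cat > geo.py <<'E'
from h import *
np.set_printoptions(precision=1,suppress=True)
s=shot('scene');t=shot('top')
def T(x,y,z,d=t,o=(110,165),k=4.2): return atz(d,((x+.5)/k+o[0]-.5,(y+.5)/k+o[1]-.5),z)
A=T(52,112,18);B=T(752,205,18);ax=(A-B)/np.linalg.norm(A-B);print('rail',A,B,'c',(A+B)/2,np.linalg.norm(A-B),'yaw',np.degrees(np.arctan2(-ax[0],ax[1])))
al=lambda p:(p-(A+B)/2)@ax
G=T(620,170,98);print('grip',G,al(G))
def S(x,y,z): return atz(s,((x+.5)/2.963+249.5,(y+.5)/2.971+179.5),z)
P=S(124,183,30);print('pointer',P,al(P))
for m in(S(184,313,20),S(160,325,20),T(331,95,20),T(341,55,20)):print('marker',m,al(m))
o=(345-399/6.045,230-252/6.045)
L=T(562,420,106,t,o,6.045);R=T(708,389,106,t,o,6.045);print('clip',L,R,(L+R)/2,np.linalg.norm(L-R))
C=[T(x,y,8,t,o,6.045) for x,y in((437,339),(640,297),(688,472),(481,516))]
print('rest',sum(C)/4,C)
e=(C[0]-C[1]+C[3]-C[2])/2;print('rest yaw from +y edge',np.degrees(np.arctan2(-e[0],e[1])),np.linalg.norm(e))
e=(C[0]-C[3]+C[1]-C[2])/2;print('rest yaw from x edge',np.degrees(np.arctan2(e[1],e[0])),np.linalg.norm(e))
for n,d in(('scene',s),('top',t)):
    c=d['color'].astype(int);X=cloud(d)
    q=(X[...,0]<650)&(X[...,0]>480)&(X[...,1]>-150)&(X[...,1]<250)
    w=q&(X[...,2]>108)&(X[...,2]<135)
    if w.sum()>5: print('card',w.sum(),X[w].mean(0),X[w].min(0),X[w].max(0),al(X[w].mean(0)))
    w=q&(X[...,2]>94)&(X[...,2]<104)&(c.max(-1)<60)
    if w.sum()>5: print('grip',n,w.sum(),X[w].mean(0),X[w].min(0),X[w].max(0),al(X[w].mean(0)))
    g=(c[...,1]>c[...,0]+20)&(c[...,1]>c[...,2]+20)&(X[...,2]>97)
    print('green',n,g.sum(),X[g].mean(0),X[g].max(0), cv2.minAreaRect(X[g][:,:2].astype(np.float32)))
E
python3 geo.py
```

```text
rail [602.2 259.2  18. ] [ 558.3 -128.7   18. ] c [580.2  65.3  18. ] 390.4032958996104 yaw -6.4580925106913005
grip [564.4 -60.7  98. ] -126.95134745431564
pointer [591.2  13.9  30. ] -49.85207328917235
marker [619.3 111.5  20. ] 50.27145249828879
marker [637.5 108.7  20. ] 49.583013299326815
marker [614.3 103.7  20. ] 41.97044232253061
marker [636.9  99.4  20. ] 40.23386052631479
clip [ 462.5 -292.   106. ] [ 473.8 -340.   106. ] [ 468.1 -316.   106. ] 49.26685611812614
rest [ 469.5 -315.8    8. ] [array([ 492.9, -270.2,    8. ]), array([ 510.3, -345.8,    8. ]), array([ 446.2, -361.6,    8. ]), array([ 428.3, -285.6,    8. ])]
rest yaw from +y edge 13.088889031343918 77.82554750247391
rest yaw from x edge 13.644570710674003 66.19151731014506
card 318 [580.4  43.5 119.2] [570.3  -9.1 108.1] [587.3  90.7 127. ] -21.620779663427072
grip scene 195 [575.9  -2.5  98.6] [557.9 -70.1  94.1] [587.5  90.2 103.9] -67.89069880916031
green scene 68 [ 483.4 -294.4  122.9] [912.  350.2 704.9] ((671.7174072265625, 12.800994873046875), (826.6094970703125, 54.471893310546875), 58.31515884399414)
card 174 [576.2  40.3 121.8] [568.9  -9.  108.5] [584.8  90.1 127. ] -25.277636246024866
grip top 95 [565.1 -59.5  98.1] [556.  -70.6  94.3] [575.3 -49.7 102.1] -125.73940283899512
green top 147 [ 468.6 -315.6  104.9] [ 488.2 -285.5  109. ] ((468.5176086425781, -314.5420227050781), (29.152917861938477, 56.51431655883789), 12.609625816345215)
```

Top view: green clip on its dark rest at (382,255), look-alike pink clip at (370,203), so I choose the green one (the crop confirms it). The grip is at top (258,205), pointer line at scene (292,241), marker at scene (308,287). The other dark things are the rail end caps at (122,192) and (289,214).

Call:
jog_arm([
  [0,0,10.2,0,0,0,70],
  [0,0,10.2,0,0,0,70],
  [0,0,10.2,0,0,0,70],
  [0,0,10.2,0,0,0,70],
  [0,0,10.2,0,0,0,70],
  [0,0,10.2,0,0,0,70],
  [0,0,10.2,0,0,0,70],
  [0,0,10.4,0,0,0,70],
  [0,0,0,-44,34.2,0,70],
  [0,0,0,-44,34.2,0,70],
])

```text
t: 2.85
eef_pos: [216.5, 508.5, 292.0]
tcp_rot: [3.142, 0.0, 1.459]
ft_force: [1.0, -0.2, -0.0]
opening: 0.734
grip_force: 0.0
```

Call:
jog_arm([
  [0,0,0,-44,34.2,0,70],
  [0,0,0,-44,34.2,0,70],
  [0,0,0,-44,34.2,0,70],
  [0,0,0,-44,34.2,0,70],
  [0,0,0,-44,34.2,0,70],
  [0,0,0,-44,34.2,0,70],
  [0,0,0,-44,34.2,0,70],
  [0,0,0,-44,34.2,0,70],
  [0,0,0,-44,34.2,0,70],
  [0,0,0,-44,34.2,20,70],
])

```text
t: 4.1
eef_pos: [507.8, 32.1, 273.2]
tcp_rot: [3.138, -0.0, 1.458]
ft_force: [-0.1, 1.7, -0.2]
opening: 0.732
grip_force: 0.0
```

Call:
jog_arm([
  [0,0,0,-44,34.2,20,70],
  [0,0,0,-44,34.2,12,70],
  [0,0,0,0,0,0,70],
])

```text
t: 4.47
eef_pos: [565.7, -64.1, 238.8]
tcp_rot: [-3.141, -0.0, 1.455]
ft_force: [1.1, 1.4, -0.2]
opening: 0.736
grip_force: 0.0
```

```bash
cat > st.py <<'E'
from h import *
import sys
from scipy.spatial.transform import Rotation as R
np.set_printoptions(precision=2,suppress=True)
def st(target=None,yaw=None):
    s=env.state();M=R.from_euler('xyz',s['tcp_rot']);print(round(s['t'],2),s['eef_pos'],np.degrees(s['tcp_rot']),'F',s['ft_force'],'open',s['opening']*95.1,s['grip_force'])
    if target is not None:
        W=R.from_euler('xyz',[180,0,yaw],degrees=True)
        print('turn deg',np.degrees((M.inv()*W).as_rotvec()),'shift(cur)',M.inv().apply(np.array(target)-s['eef_pos']),'shift(new)',W.inv().apply(np.array(target)-s['eef_pos']))
E
python3 - <<'E'
from st import *
st((565.3,-60.2,142),83.54)
for n in('scene','top'):
    d=shot(n);c=d['color'].astype(int);X=cloud(d)
    r=(c[...,0]>90)&(c[...,0]>c[...,1]*3)&(c[...,0]>c[...,2]*3)
    v,u=np.nonzero(r)
    for k in range(len(u)): print(n,u[k],v[k],X[v[k],u[k]])
E
```

```text
4.47 [565.7  -64.12 238.84] [-179.94   -0.     83.34] F [ 1.07  1.41 -0.23] open 69.96517479195546 0.0
turn deg [-0.06 -0.   -0.2 ] shift(cur) [ 3.85 -0.75 96.84] shift(new) [ 3.85 -0.84 96.84]
scene 309 283 [620.37 104.67  19.13]
scene 310 283 [619.24 106.19  20.16]
scene 311 283 [617.99 107.61  20.91]
scene 308 284 [624.12 105.81  20.98]
scene 309 284 [622.39 106.82  20.58]
scene 310 284 [620.58 107.77  20.  ]
scene 311 284 [619.49 109.31  21.1 ]
scene 306 285 [628.73 105.22  21.19]
scene 307 285 [627.35 106.52  21.62]
scene 308 285 [624.13 106.26  17.65]
scene 309 285 [624.17 108.76  21.46]
scene 304 286 [632.83 104.2   20.22]
scene 305 286 [631.01 105.12  19.56]
scene 306 286 [629.54 106.34  19.77]
scene 307 286 [627.74 107.28  19.2 ]
scene 301 287 [638.58 102.12  19.46]
scene 302 287 [637.23 103.46  19.99]
scene 303 287 [636.47 105.3   21.95]
scene 304 287 [633.55 105.24  18.57]
scene 305 287 [911.98 350.2  704.95]
scene 298 288 [637.61  93.77   1.51]
scene 300 288 [641.54 102.64  19.55]
scene 301 288 [640.55 104.3   20.99]
scene 302 288 [638.49 104.98  19.69]
scene 303 288 [637
[... 280 characters left out ...]
ene 301 294 [642.01 107.98   3.76]
scene 302 294 [639.66 108.45   1.76]
scene 303 294 [639.22 110.6    4.66]
scene 304 294 [637.36 111.51   3.93]
scene 305 294 [636.49 113.27   5.72]
scene 299 295 [646.26 107.06   3.09]
scene 300 295 [644.77 108.29   3.31]
scene 301 295 [643.7  109.9    4.62]
scene 302 295 [641.7  110.67   3.49]
scene 303 295 [641.02 112.6    5.79]
scene 304 295 [638.48 112.9    3.27]
scene 305 295 [637.18 114.3    3.98]
scene 300 296 [646.17 109.95   3.43]
scene 301 296 [644.91 111.38   4.23]
scene 302 296 [643.79 112.93   5.39]
scene 303 296 [641.48 113.43   3.45]
scene 304 296 [639.99 114.64   3.64]
scene 301 297 [646.17 112.9    3.96]
scene 302 297 [644.8  114.22   4.47]
```

Call:
jog_arm([
  [0,0,-0.2,3.8,-0.8,30,70],
  [0,0,0,0,0,33,70],
  [0,0,0,0,0,33,70],
  [0,0,0,0,0,0,30],
  [0,0,0,0,0,0,10],
  [0,0,0,0,0,0,10],
  [0,0,0,0,0,0,10],
  [0,0,0,0,0,0,10],
])

```text
t: 5.58
eef_pos: [564.3, -57.4, 144.7]
tcp_rot: [3.141, -0.0, 1.462]
ft_force: [0.1, 0.6, -0.2]
opening: 0.264
grip_force: 0.0
```

Call:
jog_arm([
  [0,0,0,0,0,0,10],
  [0,0,0,0,0,0,10],
  [0,0,0,0,0,0,10],
])

```text
t: 5.95
eef_pos: [566.4, -57.8, 144.7]
tcp_rot: [3.136, 0.0, 1.461]
ft_force: [12.3, -0.2, -5.0]
opening: 0.21
grip_force: 30.0
```

Call:
jog_arm([
  [0,0,0,3,1,0,10],
  [0,0,0,10,0.5,0,10],
  [0,0,0,15,0,0,10],
  [0,0,0,17,0,0,10],
  [0,0,0,17,0,0,10],
  [0,0,0,15,0,0,10],
  [0,0,0,8,0,0,10],
  [0,0,0,3,0,0,10],
  [0,0,0,0,0,0,10],
])

```text
t: 7.08
eef_pos: [576.7, 30.2, 144.7]
tcp_rot: [3.138, -0.001, 1.461]
ft_force: [7.9, 1.0, -0.7]
opening: 0.206
grip_force: 30.0
```

```bash
python3 - <<'E'
from st import *
st()
a=[]
d=shot('scene');a.append(cv2.resize(d['color'][215:305,265:345,::-1],(400,450),interpolation=cv2.INTER_CUBIC))
d=shot('top');a.append(cv2.resize(d['color'][160:250,170:250,::-1],(400,450),interpolation=cv2.INTER_CUBIC))
cv2.imwrite('pics/s1.png',cv2.convertScaleAbs(np.hstack(a),alpha=1.6))
E
```

```text
7.08 [576.68  30.16 144.68] [179.79  -0.03  83.72] F [ 7.89  1.04 -0.7 ] open 19.598059444184862 29.99385952949524
```

View pics/s1.png

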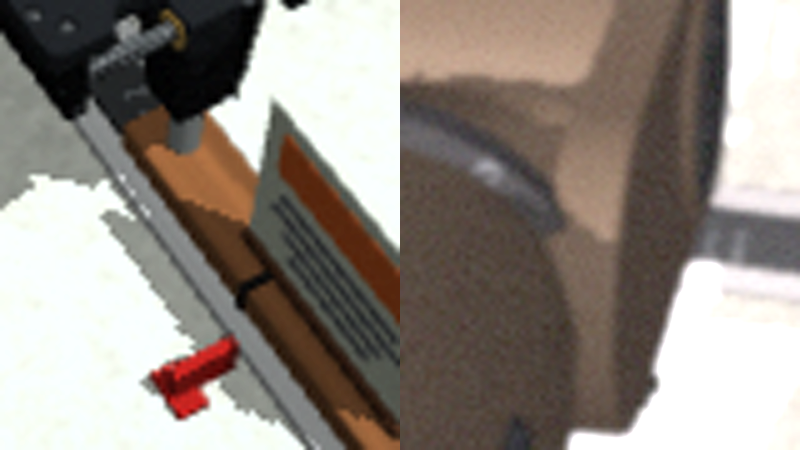

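```bash
python3 - <<'E'
from st import *
d=shot('scene')
A=np.array([580.2,65.3,0]);th=np.radians(-6.46);ux=np.array([np.cos(th),np.sin(th),0]);uy=np.array([-np.sin(th),np.cos(th),0])
al=lambda p:((p-A)@ux,(p-A)@uy)
S=lambda x,y,z:atz(d,(264.5+(x+.5)/5,214.5+(y+.5)/5),z)
print('pointer',al(S(240,290,30)),al(S(270,276,30)))
print('marker',al(S(236,342,20)),al(S(160,382,20)))
c=d['color'].astype(int);X=cloud(d);r=(c[...,0]>70)&(c[...,0]>c[...,1]*2.5)&(c[...,0]>c[...,2]*2.5)&(X[...,2]>16)&(X[...,2]<26)&(X[...,0]<660)
v,u=np.nonzero(r);P=np.array([al(atz(d,(a,b),20)) for a,b in zip(u,v)])
print(r.sum());
for lo in range(30,70,4):
    k=(P[:,0]>=lo)&(P[:,0]<lo+4)
    if k.any(): print(lo,P[k,1].min(),P[k,1].max(),P[k,1].mean(),k.sum())
# local dark line on the carriage: side face/upper edge profile along the rail
im=cv2.cvtColor(d['color'],cv2.COLOR_RGB2GRAY)
for x in(17,14,10):
    row=[]
    for y in np.arange(20,56,2.):
        p=A+ux*x+uy*y;p[2]=30;q=proj(d,p);row.append(int(cv2.getRectSubPix(im,(1,1),(float(q[0]),float(q[1])))[0,0]))
    print(x,row)
# overlay of big crop
k=10;o=(290,258);img=cv2.resize(d['color'][258:305,290:345,::-1],None,fx=k,fy=k,interpolation=cv2.INTER_CUBIC);img=cv2.convertScaleAbs(img,alpha=1.6)
pt=lambda p:tuple(int(round((w-oo+.5)*k)) for w,oo in zip(proj(d,p),o))
for a in(43,46,49):
    cv2.line(img,pt(A+ux*28+uy*a+[0,0,20]),pt(A+ux*66+uy*a+[0,0,20]),(255,0,0),1)
for a in(34,37,40): cv2.line(img,pt(A+ux*-10+uy*a+[0,0,30]),pt(A+ux*18+uy*a+[0,0,30]),(0,255,0),1)
cv2.line(img,pt(A+ux*18+uy*0+[0,0,30]),pt(A+ux*18+uy*80+[0,0,30]),(255,0,255),1)
cv2.imwrite('pics/s2.png',img)
E
```

```text
pointer (np.float64(20.769538452659305), np.float64(32.855441477299806)) (np.float64(6.985864236605803), np.float64(33.60565989413819))
marker (np.float64(31.088102068810347), np.float64(46.7062891973581)) (np.float64(66.0491618651417), np.float64(46.20819642881174))
36
30 45.92923444100121 45.92923444100121 45.92923444100121 1
34 43.98659958982754 48.51576800254633 45.99422161090012 5
38 43.83165388036912 48.35296991901072 46.121150012324655 6
42 43.677285953805224 48.19077664521503 46.0642586703831 5
46 43.52349258437539 47.22667399485606 45.39148132182976 5
50 44.33437034990111 48.02918481702322 46.16669024458307 5
54 43.370270570287424 47.86819109520292 45.49365788855026 5
58 43.217616733494665 47.707792165195315 45.46478090976746 4
17 [35, 35, 36, 37, 36, 23, 9, 10, 34, 35, 36, 36, 35, 34, 35, 35, 35, 35]
14 [40, 39, 40, 40, 39, 29, 13, 14, 31, 40, 39, 40, 39, 39, 40, 39, 39, 39]
10 [39, 39, 38, 38, 37, 30, 11, 10, 27, 37, 37, 37, 37, 38, 38, 37, 37, 37]
```

View pics/s2.png

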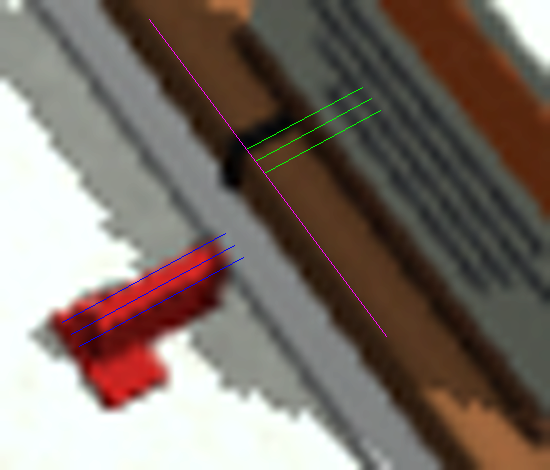

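Call:
jog_arm([
  [0,0,0,4,0,0,10],
  [0,0,0,5,0,0,10],
  [0,0,0,3,0,0,10],
  [0,0,0,0,0,0,10],
  [0,0,0,0,0,0,10],
])

```text
t: 7.85
eef_pos: [578.0, 41.9, 144.7]
tcp_rot: [3.138, -0.001, 1.461]
ft_force: [7.8, 0.8, -0.4]
opening: 0.209
grip_force: 30.0
```

```bash
cat > chk.py <<'E'
from st import *
st()
A=np.array([580.2,65.3,0]);th=np.radians(-6.46);ux=np.array([np.cos(th),np.sin(th),0]);uy=np.array([-np.sin(th),np.cos(th),0])
ims=[];
for _ in range(4): d=shot('scene');ims.append(d['color'].astype(float))
im=np.mean(ims,0).astype(np.float32)
def prof(xs,z,f):
    ys=np.arange(30,62,1.);out=0
    for x in xs:
        q=np.array([proj(d,A+ux*x+uy*y+[0,0,z]) for y in ys],np.float32)
        out=out+cv2.remap(im,q[:,:1],q[:,1:],cv2.INTER_LINEAR)[:,0]/len(xs)
    return ys,f(out)
ys,p=prof((8,10,12,14,16),30,lambda o:o.mean(-1));w=np.clip(np.median(p)-p-6,0,None);print('line',p.round(),'centre',(ys*w).sum()/w.sum())
ys,p=prof((36,40,44,48,52),20,lambda o:o[:,0]-o[:,1]);print('marker top',p.round())
E
python3 chk.py
```

```text
7.85 [578.02  41.92 144.69] [179.79  -0.03  83.71] F [ 7.82  0.76 -0.35] open 19.891045006292007 29.993335604667664
line [35. 35. 35. 35. 35. 35. 36. 35. 35. 35. 35. 33. 26. 17. 10.  7. 10. 18.
 28. 33. 34. 34. 34. 35. 35. 35. 35. 35. 35. 35. 35. 34.] centre 44.88103073979651
marker top [ -3.  -4.  -4.  -4.  -4.  -4.  -3.  -3.  -4.  -3.  -3.  -0.  15.  54.
  89.  99. 102.  99.  80.  58.  51.  47.  44.  40.  35.  22.   8.  -1.
  -3.  -3.  -2.  -3.]
```

Call:
jog_arm([
  [0,0,0,0.7,0,0,10],
  [0,0,0,0,0,0,10],
  [0,0,0,0,-1,0,30],
  [0,0,0,0,0,0,60],
  [0,0,0,0,0,0,60],
  [0,0,0,0,0,-20,60],
  [0,0,0,0,0,-40,80],
  [0,0,0,0,0,-50,95],
  [0,0,0,0,0,0,95],
])

```text
t: 9.18
eef_pos: [576.5, 42.8, 257.6]
tcp_rot: [3.136, -0.001, 1.462]
ft_force: [-0.1, -0.1, -0.1]
opening: 0.889
grip_force: 0.0
```

```bash
python3 chk.py; python3 -c "
from st import *
st((468.8,-315.6,230),13.2)"
```

```text
9.18 [576.51  42.75 257.63] [179.65  -0.03  83.75] F [-0.05 -0.14 -0.09] open 84.50403669200251 0.0
line [33. 33. 33. 33. 33. 33. 34. 33. 33. 33. 33. 31. 25. 16.  9.  7. 10. 18.
 27. 31. 32. 32. 32. 33. 33. 33. 33. 33. 33. 33. 33. 32.] centre 44.84560884613011
marker top [-3. -3. -3. -3. -4. -4. -3. -3. -3. -3. -3. -0. 14. 52. 85. 95. 97. 94.
 76. 55. 48. 44. 41. 38. 33. 21.  8. -1. -3. -3. -2. -3.]
9.38 [575.24  42.68 252.98] [-179.88    0.     83.74] F [-0.34  0.95 -0.32] open 94.08935253035732 0.0
turn deg [-0.1   0.08 70.54] shift(cur) [-367.74  -66.71   23.14] shift(new) [-185.44  324.5    22.98]
```

Call:
jog_arm([
  [0,0,0,-52.5,-9.5,0,95],
  [0,0,0,-52.5,-9.5,0,95],
  [0,0,0,-52.5,-9.5,0,95],
  [0,0,0,-52.5,-9.5,0,95],
  [0,0,0,-52.5,-9.5,0,95],
  [0,0,0,-52.5,-9.5,0,95],
  [0,0,0,-52.5,-9.5,0,95],
])

```text
t: 10.25
eef_pos: [468.7, -316.9, 252.8]
tcp_rot: [-3.14, -0.001, 1.462]
ft_force: [0.4, 0.2, -0.1]
opening: 1.001
grip_force: 0.0
```

Call:
jog_arm([
  [0,0,10.1,0,0,0,95],
  [0,0,10.1,0,0,0,95],
  [0,0,10.1,0,0,0,95],
  [0,0,10.1,0,0,0,95],
  [0,0,10.1,0,0,0,95],
  [0,0,10.1,0,0,0,95],
  [0,0,9.9,0,0,0,95],
  [0,0,0,0,0,0,95],
])

```text
t: 11.25
eef_pos: [469.4, -315.3, 253.0]
tcp_rot: [-3.14, 0.001, 0.232]
ft_force: [-0.3, -0.0, 0.2]
opening: 1.003
grip_force: 0.0
```

```bash
python3 -c "
from st import *
st((468.8,-315.6,162),13.2)
A=np.array([580.2,65.3,0]);th=np.radians(-6.46);ux=np.array([np.cos(th),np.sin(th),0]);uy=np.array([-np.sin(th),np.cos(th),0])
a=[]
d=shot('top');o=(175,165);k=10
def mk(d,o,w,h,k,segs):
    img=cv2.convertScaleAbs(cv2.resize(d['color'][o[1]:o[1]+h,o[0]:o[0]+w,::-1],None,fx=k,fy=k,interpolation=cv2.INTER_CUBIC),alpha=1.3)
    pt=lambda p:tuple(int(round((q-oo+.5)*k)) for q,oo in zip(proj(d,p),o))
    for x0,x1,y,z,c in segs: cv2.line(img,pt(A+ux*x0+uy*y+[0,0,z]),pt(A+ux*x1+uy*y+[0,0,z]),c,1)
    return img
segs=[(20,70,42.5,20,(255,0,0)),(20,70,48.5,20,(255,0,0)),(-18,-6,45.5,30,(0,255,0)),(6,18,45.5,30,(0,255,0))]
a=[mk(d,(170,165),40,55,10,segs)]
d2=shot('scene');a.append(mk(d2,(290,250),40,55,10,segs))
cv2.imwrite('pics/s3.png',np.hstack(a))
c=d['color'].astype(int);X=cloud(d);r=(c[...,0]>90)&(c[...,0]>c[...,1]*2.2)&(c[...,0]>c[...,2]*2.2)&(X[...,0]<660)&(X[...,0]>600)&(X[...,1]>60)
v,u=np.nonzero(r);P=np.array([atz(d,(x,y),20) for x,y in zip(u,v)])-A
print(np.c_[u,v,P@ux,P@uy,X[r][:,2]])
"
```

```text
11.25 [ 469.37 -315.25  252.99] [-179.9     0.07   13.31] F [-0.31 -0.04  0.22] open 95.33953732366167 0.0
turn deg [-0.1   0.07  0.11] shift(cur) [-0.53  0.37 90.99] shift(new) [-0.64  0.21 90.99]
[[188.   176.    55.63  47.42  20.5 ]
 [189.   176.    55.93  45.1   22.35]
 [190.   176.    56.24  42.78  16.96]
 [187.   177.    52.98  49.34   6.29]
 [188.   177.    53.29  47.02  20.11]
 [189.   177.    53.59  44.7   21.37]
 [190.   177.    53.89  42.39  17.15]
 [191.   177.    54.2   40.07   5.52]
 [192.   177.    54.5   37.75   2.68]
 [193.   177.    54.8   35.43   6.43]
 [194.   177.    55.11  33.11   5.86]
 [187.   178.    50.64  48.94  18.48]
 [188.   178.    50.94  46.62  18.61]
 [189.   178.    51.25  44.31  22.23]
 [190.   178.    51.55  41.99  17.77]
 [191.   178.    51.85  39.67   5.32]
 [192.   178.    52.16  37.35   2.74]
 [193.   178.    52.46  35.04   5.72]
 [194.   178.    52.77  32.72   6.19]
 [187.   179.    48.3   48.54  22.13]
 [188.   179.    48.6   46.23  21.24]
 [189.   179.    48.91  43.91  20.1 ]
 [190.   179.    49.21  41.59  14.52]
 [191.   179.    49.51  39.2
[... 450 characters left out ...]
  45.43  23.76]
 [189.   181.    44.23  43.11  18.07]
 [190.   181.    44.53  40.8    8.5 ]
 [191.   181.    44.84  38.48   3.75]
 [188.   182.    41.59  45.03  20.32]
 [189.   182.    41.9   42.72  20.3 ]
 [190.   182.    42.2   40.4   10.46]
 [188.   183.    39.26  44.63  22.45]
 [189.   183.    39.56  42.32  17.55]
 [190.   183.    39.87  40.01   6.49]
 [188.   184.    36.93  44.24  19.56]
 [189.   184.    37.23  41.92  19.12]
 [187.   185.    34.3   46.15  19.05]
 [188.   185.    34.6   43.84  21.48]
 [189.   185.    34.9   41.53  15.71]
 [187.   186.    31.97  45.75  22.23]
 [188.   186.    32.27  43.44  21.8 ]
 [189.   186.    32.58  41.13   9.66]
 [188.   187.    29.95  43.04  18.96]]
```

View pics/s3.png

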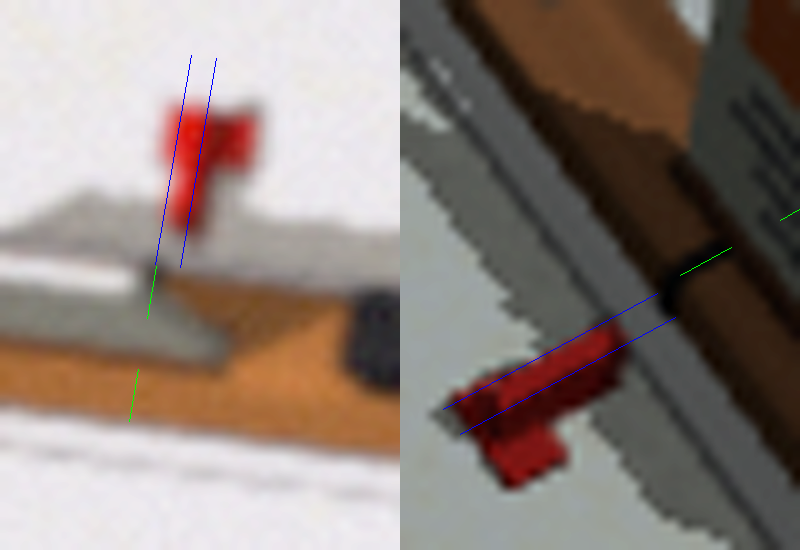

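Call:
jog_arm([
  [0,0,0.1,-0.6,0.3,30,95],
  [0,0,0,0,0,40,90],
  [0,0,0,0,0,21,80],
  [0,0,0,0,0,0,70],
  [0,0,0,0,0,0,64],
  [0,0,0,0,0,0,64],
  [0,0,0,0,0,0,64],
])

```text
t: 12.22
eef_pos: [469.2, -315.9, 163.9]
tcp_rot: [3.141, -0.001, 0.23]
ft_force: [0.3, -0.0, -0.7]
opening: 0.675
grip_force: 0.0
```

```bash
python3 - <<'E'
from st import *
st((468.8,-315.6,162),13.2)
d=shot('scene');a=cv2.resize(d['color'][60:150,205:285,::-1],(480,540),interpolation=cv2.INTER_CUBIC)
cv2.imwrite('pics/g1.png',cv2.convertScaleAbs(a,alpha=1.6))
E
```

```text
12.22 [ 469.19 -315.93  163.94] [179.95  -0.04  13.16] F [ 0.27 -0.02 -0.74] open 64.14832335582476 0.0
turn deg [ 0.05 -0.04 -0.04] shift(cur) [-0.31 -0.41  1.94] shift(new) [-0.31 -0.41  1.94]
```

View pics/g1.png

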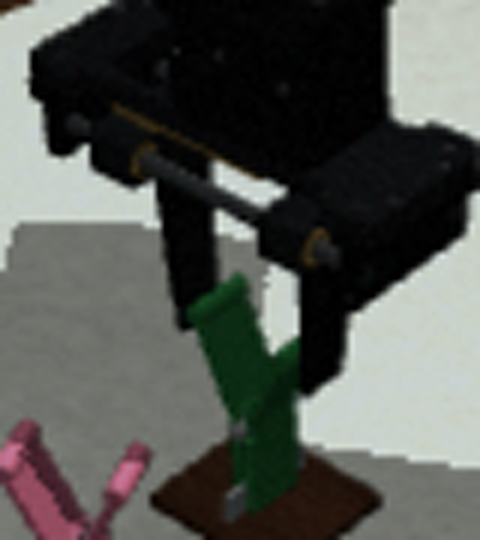

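The crop shows the fingers straddling the green clip's handles, left bar at (220,295), right at (290,355).

Call:
jog_arm([
  [0,0,0,0,0,1,60],
  [0,0,0,0,0,0,57],
  [0,0,0,0,0,0,55],
  [0,0,0,0,0,0,53],
  [0,0,0,0,0,0,51],
  [0,0,0,0,0,0,51],
  [0,0,0,0,0,0,51],
])

```text
t: 13.15
eef_pos: [469.2, -315.9, 162.9]
tcp_rot: [3.141, -0.001, 0.229]
ft_force: [-1.9, 0.8, 8.1]
opening: 0.538
grip_force: 9.9
```

Call:
jog_arm([
  [0,0,0,0,0,-4,50],
  [0,0,0,0,0,-8,50],
  [0,0,0,0,0,-12,50],
  [0,0,0,0,0,-25,50],
  [0,0,0,0,0,-30,50],
  [0,0,0,0,0,-30,46],
  [0,0,0,0,0,-20,42],
  [0,0,0,0,0,0,38],
  [0,0,0,0,0,0,34],
  [0,0,0,0,0,0,30],
])

```text
t: 14.4
eef_pos: [468.9, -315.7, 290.3]
tcp_rot: [-3.14, 0.001, 0.229]
ft_force: [-0.1, 0.7, -0.9]
opening: 0.333
grip_force: 17.8
```

Call:
jog_arm([
  [0,0,0,0,0,0,26],
  [0,0,0,0,0,0,24],
  [0,0,0,0,0,0,24],
  [0,0,0,0,0,0,24],
  [0,0,0,0,0,0,24],
])

```text
t: 15.02
eef_pos: [469.1, -315.8, 291.2]
tcp_rot: [-3.142, -0.0, 0.229]
ft_force: [0.6, 0.5, -0.4]
opening: 0.285
grip_force: 30.0
```

```bash
python3 - <<'E'
from st import *
st()
d=shot('scene');a=cv2.resize(d['color'][30:130,200:280,::-1],(400,500),interpolation=cv2.INTER_CUBIC)
d=shot('top');b=cv2.resize(d['color'][200:300,340:420,::-1],(400,500),interpolation=cv2.INTER_CUBIC)
cv2.imwrite('pics/g2.png',cv2.convertScaleAbs(np.hstack([a,b]),alpha=1.6))
E
```

```text
15.03 [ 469.05 -315.84  291.21] [-180.     -0.     13.15] F [ 0.58  0.47 -0.39] open 27.133384543659055 29.99473124742508
```

View pics/g2.png

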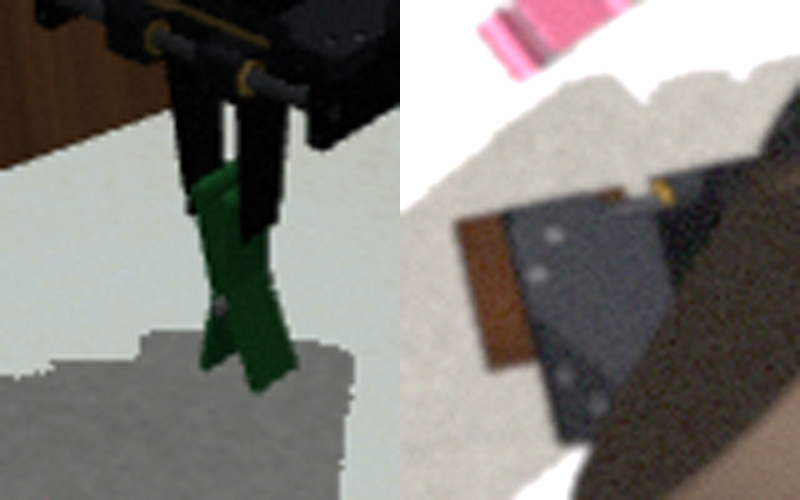

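```bash
cat > card.py <<'E'
from st import *
A=np.array([580.2,65.3,0]);th=np.radians(-6.46);ux=np.array([np.cos(th),np.sin(th),0]);uy=np.array([-np.sin(th),np.cos(th),0])
def f(P): return np.c_[(P-A)@ux,(P-A)@uy,P[...,2]]
if __name__=='__main__':
  M=R.from_euler('xyz',env.state()['tcp_rot']);p0=env.state()['eef_pos']
  for n in('scene','top'):
    Ps=[];G=[]
    for _ in range(3):
        d=shot(n);X=cloud(d);c=d['color'].astype(int)
        Y=f(X.reshape(-1,3));k=(abs(Y[:,0])<15)&(abs(Y[:,1]-65)<75)&(Y[:,2]>60)&(Y[:,2]<135);Ps.append(Y[k])
        g=(c[...,1]>c[...,0]*1.5)&(c[...,1]>c[...,2]*1.5)&(np.linalg.norm(X-p0,axis=-1)<200);G.append(M.inv().apply(X[g]-p0))
    P=np.vstack(Ps);T=P[P[:,2]>117]
    print(n,len(P),'along top',np.percentile(T[:,1],[0,2,50,98,100]),'lateral top',np.percentile(T[:,0],[2,50,98]),'z',np.percentile(P[:,2],[90,98,100]))
    for lo in range(10,140,10):
        k=T[(T[:,1]>=lo)&(T[:,1]<lo+10)]
        if len(k)>2: print('  ',lo,len(k),k[:,0].mean(),k[:,2].max())
    G=np.vstack(G);print('green tool frame',len(G))
    for lo in range(40,170,10):
        k=G[(G[:,2]>=lo)&(G[:,2]<lo+10)]
        if len(k)>2: print('  ',lo,len(k),'x',k[:,0].min(),k[:,0].max(),'y',k[:,1].min(),k[:,1].max())
    if len(G): print(np.percentile(G[:,2],[0,2,98,100]))
E
python3 card.py
```

```text
scene 3079 along top [ 25.33  28.16  79.49 124.99 126.12] lateral top [-1.46  2.76  4.47] z [123.79 125.39 127.4 ]
   20 27 2.272609785953673 125.3710499334934
   30 62 1.9494615110849256 126.12649289191552
   40 72 2.0654985710688822 127.27767772846778
   50 67 2.0473761132965005 126.18423159053248
   60 72 2.203706723340311 127.40102235733525
   70 78 2.189775924351161 126.50509142667636
   80 74 2.14991415363807 126.22729342229559
   90 80 2.155272201929774 126.59445229265646
   100 77 2.2214158718308776 125.96421065958191
   110 84 2.2695299883982067 127.33357754803671
   120 54 2.037152354045249 125.64753191789657
green tool frame 1826
   40 9 x -5.890406627840512 11.509368001951017 y -23.476315137576947 14.638356311793144
   50 153 x -12.829021812287525 17.437665763898092 y -21.566190500624142 21.371090418859445
   60 138 x -7.739103550515952 17.957991624163764 y -20.6306079791309 18.325459899165658
   70 115 x 3.368342280033248 17.530879278570033 y -19.35831769502798 17.058093452450663
   80 117 x -10.750742210386376 17.323301571698835 y -11.388810008715508 7.669881841354254
 
[... 659 characters left out ...]
13  157.08]
top 978 along top [ 25.74  26.51  74.42 123.99 125.92] lateral top [-3.1  -0.92  1.94] z [125.33 126.5  128.8 ]
   20 22 -0.9267526746092236 125.80473418285237
   30 44 -0.8679150470416185 126.3581529603531
   40 41 -1.0024844298479274 126.53928363576256
   50 44 -0.5773545829456376 128.21055707731557
   60 42 -1.0208235557887437 126.68763451204336
   70 43 -0.7560439331431478 126.67738466242315
   80 43 -0.48118020153839797 126.23388551831385
   90 40 -1.138155238645396 127.9138587183811
   100 45 -0.5775703108132205 128.79985686553744
   110 41 -0.6301683395132519 127.20965315160106
   120 26 -0.899285433070931 125.22569494904246
green tool frame 2
[-61.6  -61.55 -59.08 -59.03]
```

Call:
jog_arm([
  [0,0,-10.5,0,0,0,24],
  [0,0,-10.5,0,0,0,24],
  [0,0,-10.5,0,0,0,24],
  [0,0,-10.5,0,0,0,24],
  [0,0,0,0,0,0,24],
])

```text
t: 16.05
eef_pos: [469.1, -315.8, 291.2]
tcp_rot: [-3.142, -0.0, 0.961]
ft_force: [0.2, -0.3, 0.1]
opening: 0.282
grip_force: 30.0
```

```bash
python3 - <<'E'
from st import *
st();s=env.state();M=R.from_euler('xyz',s['tcp_rot']);p0=s['eef_pos']
d=shot('scene');k=8;o=(205,30)
img=cv2.convertScaleAbs(cv2.resize(d['color'][30:105,205:275,::-1],None,fx=k,fy=k,interpolation=cv2.INTER_CUBIC),alpha=2.2)
pt=lambda q:tuple(int(round((w-oo+.5)*k)) for w,oo in zip(proj(d,p0+M.apply(q)),o))
# frame at near end of clip x
for x,c in((17,(255,0,0)),):
    cv2.line(img,pt([x,0,40]),pt([x,0,165]),c,1)
    for z in(59,107,152,157): cv2.line(img,pt([x,-22,z]),pt([x,22,z]),c,1)
    for y in(-20,20): cv2.line(img,pt([x,y,120]),pt([x,y,160]),c,1)
cv2.imwrite('pics/g3.png',img)
X=cloud(d);c=d['color'].astype(int);g=(c[...,1]>c[...,0]*1.5)&(c[...,1]>c[...,2]*1.5)&(np.linalg.norm(X-p0,axis=-1)<200)
G=M.inv().apply(X[g]-p0)
for lo in range(40,170,8):
    q=G[(G[:,2]>=lo)&(G[:,2]<lo+8)]
    if len(q)>2: print(lo,len(q),'x',np.percentile(q[:,0],[3,97]),'y',np.percentile(q[:,1],[0,5,50,95,100]))
E
```

```text
16.05 [ 469.05 -315.82  291.19] [-180.     -0.     55.07] F [ 0.18 -0.3   0.06] open 26.837273193693687 29.994098246097565
48 18 x [-9.48 12.27] y [-13.17 -13.08  -8.55  16.08  18.03]
56 57 x [-8.57 16.59] y [-15.21 -12.89   7.18  13.92  14.09]
64 17 x [ 9.17 16.43] y [-15.01  -9.63   7.43  16.63  16.74]
72 8 x [ 7.77 17.45] y [-5.72 -2.52  4.49  7.08  7.81]
80 6 x [13.26 17.35] y [-5.45 -5.44  3.58  5.93  5.96]
88 13 x [ 5.52 17.33] y [-7.55 -6.22  1.56  3.85  3.94]
96 17 x [-0.54 17.31] y [-7.48 -7.43 -0.46  1.9   1.98]
104 19 x [-6.89 15.55] y [-9.55 -9.54 -2.59  0.09  2.09]
112 21 x [ 1.93 15.92] y [-13.93 -11.77  -9.24   4.85   4.88]
120 15 x [ 1.36 17.53] y [-16.3  -16.24 -13.87   5.     5.06]
128 18 x [-1.38 15.66] y [-18.6  -18.56 -13.73   7.86   7.89]
136 15 x [ 0.24 16.45] y [-20.93 -20.89 -18.32   8.     8.01]
144 20 x [-6.68 16.41] y [-23.27 -23.22   8.24  10.81  10.93]
```

View pics/g3.png

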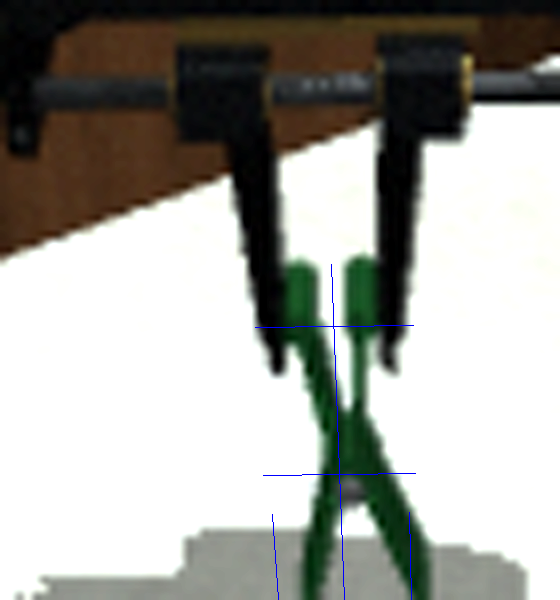

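The crop shows the clip tilted about 3.7° in the fingers: axle at (352,492) against tool axis at x≈342, right bar higher. I'll correct the tilt and measure it again from the jaw outlines.

Call:
jog_arm([
  [-3.7,0,0,0,0,0,24],
  [0,0,0,0,0,-20,24],
  [0,0,0,0,0,0,24],
])

```text
t: 16.48
eef_pos: [468.2, -315.3, 312.2]
tcp_rot: [3.075, -0.0, 0.959]
ft_force: [0.8, -0.5, -0.8]
opening: 0.282
grip_force: 30.0
```

```bash
cat > tilt.py <<'E'
from st import *
def sil(dn=17,prt=True):
    s=env.state();M=R.from_euler('xyz',s['tcp_rot']);p0=s['eef_pos']
    xt=M.apply([1,0,0]);xt[2]=0;xt/=np.linalg.norm(xt);lat=np.cross([0,0,-1],xt)  # tool y, levelled
    d=shot('scene');K=d['camera_matrix'];T=np.linalg.inv(d['world_to_cam']);o=T[:3,3]
    c=d['color'].astype(int);X=cloud(d)
    g=(c[...,1]>c[...,0]*1.5)&(c[...,1]>c[...,2]*1.5)&(c[...,1]>8)
    v,u=np.nonzero(g);r=np.c_[(u-K[0,2])/K[0,0],-(v-K[1,2])/K[1,1],-np.ones(len(u))]@T[:3,:3].T
    t=((p0+xt*dn-o)@xt)/(r@xt);Q=o+r*t[:,None]-p0
    L,H=Q@lat,Q[:,2];k=(abs(L)<45)&(H<-30)&(H>-190);return L[k],H[k],v[k],s,lat
if __name__=='__main__':
    st();L,H,v,s,lat=sil();E=[]
    for row in np.unique(v):
        k=v==row;E.append((H[k].mean(),L[k].min(),L[k].max(),k.sum()))
    E=np.array(E);print(E)
E
python3 tilt.py
```

```text
16.48 [ 468.22 -315.29  312.22] [176.16  -0.    54.95] F [ 0.82 -0.47 -0.77] open 26.83806756886848 29.99491274356842
[[ -41.     -4.17   13.07    4.  ]
 [ -43.32   -8.42   17.49    8.  ]
 [ -45.65   -8.36   17.6     8.  ]
 [ -48.     -8.3    17.71    8.  ]
 [ -50.35   -8.24   17.83    8.  ]
 [ -52.71   -8.18   17.94    8.  ]
 [ -55.08   -8.12   18.06    8.  ]
 [ -57.47   -8.06   18.18    8.  ]
 [ -59.86   -8.     18.29    8.  ]
 [ -62.26   -7.94   18.41    9.  ]
 [ -64.68   -3.47   14.13    4.  ]
 [ -67.08   -1.19   12.03    3.  ]
 [ -69.51   -1.12   12.14    3.  ]
 [ -71.96   -1.04   12.24    3.  ]
 [ -74.41   -0.96   12.35    3.  ]
 [ -76.91   -0.89   10.23    2.  ]
 [ -79.37   -0.81   10.33    3.  ]
 [ -81.86   -0.73   10.44    3.  ]
 [ -84.35   -0.65   10.54    3.  ]
 [ -86.86   -0.57   10.64    3.  ]
 [ -89.4    -0.49   10.75    6.  ]
 [ -91.94   -0.41    8.6     5.  ]
 [ -94.48   -0.33    8.7     5.  ]
 [ -97.03   -0.25    8.8     5.  ]
 [ -99.61   -2.44    8.9     6.  ]
 [-102.19   -2.37    9.      6.  ]
 [-104.76   -2.29   11.38    7.  ]
 [-107.37   -4.5    11.48    7.  ]
 [-109.98   -4.42   11.59    4.  ]
 [-112.57   -4.35   13.99    5.  ]
 [-115.24   -6.58   14.1     7.  ]
 [-117.89   -6.51   14.21    5.  ]
 [-120.57   -8.75   14.33    6.  ]
 [-123.19   -8.69   16.75    6.  ]
 [-125.87   -8.62   16.87    6.  ]
 [-128.62  -10.89   17.      6.  ]
 [-131.27  -10.83   19.44    6.  ]
 [-134.02  -13.1    19.57    7.  ]
 [-136.76  -13.05   19.7     5.  ]
 [-139.5   -13.     19.83    5.  ]
 [-142.25  -12.94   19.96    5.  ]
 [-145.06  -12.89   20.08    3.  ]
 [-147.76  -12.83   20.21    4.  ]
 [-150.55  -12.78   20.35    2.  ]
 [-153.08   20.48   20.48    1.  ]]
```

Call:
jog_arm([
  [0,0.64,-9.5,0,0,0,24],
  [0,0.64,-9.5,0,0,0,24],
  [0,0.64,-9.5,0,0,0,24],
  [0,0,0,30,6.4,0.4,24],
  [0,0,0,50,6.4,0.4,24],
  [0,0,0,50,6.4,0.4,24],
  [0,0,0,50,6.4,0.4,24],
  [0,0,0,50,6.4,0.4,24],
  [0,0,0,50,6.4,0.4,24],
  [0,0,0,50,6.4,0.4,24],
])

```text
t: 17.77
eef_pos: [548.9, 9.7, 310.9]
tcp_rot: [3.077, -0.001, 1.459]
ft_force: [0.9, -0.2, -0.1]
opening: 0.282
grip_force: 30.0
```

Call:
jog_arm([
  [0,0,0,50,6.4,0.4,24],
  [0,0,0,50,6.4,0.4,24],
  [0,0,0,34,6.4,0.4,24],
  [0,0,0,0,0,0,24],
  [0,0,0,0,0,0,24],
])

```text
t: 18.4
eef_pos: [582.3, 138.7, 311.2]
tcp_rot: [3.078, -0.001, 1.46]
ft_force: [-0.6, -0.0, -0.7]
opening: 0.285
grip_force: 30.0
```

```bash
cat > fin.py <<'E'
from card import *
st();s=env.state();M=R.from_euler('xyz',s['tcp_rot']);W=R.from_euler('xyz',[176.2,0,83.54],degrees=True)
print('turn',np.degrees((M.inv()*W).as_rotvec()),'shift',W.inv().apply(np.array([584.5,138.7,258.5])-s['eef_pos']))
G=[];Cd=[]
for _ in range(4):
    d=shot('scene');X=cloud(d);c=d['color'].astype(int);Y=f(X.reshape(-1,3)).reshape(X.shape)
    g=(c[...,1]>c[...,0]*1.5)&(c[...,1]>c[...,2]*1.5)&(abs(Y[...,0])<50)&(abs(Y[...,1]-76)<60)&(Y[...,2]>80)
    G.append(Y[g])
    k=(abs(Y[...,0])<12)&(abs(Y[...,1]-76)<60)&(Y[...,2]>60)&(Y[...,2]<128)&~g&(c.max(-1)>25);Cd.append(Y[k])
G=np.vstack(G);Cd=np.vstack(Cd);z0=np.percentile(G[:,2],0.5)
print('tip z',z0,'card z',np.percentile(Cd[:,2],98),'card al',np.percentile(Cd[:,1],[.5,99.5]))
for lo in np.arange(z0,z0+125,10):
    q=G[(G[:,2]>=lo)&(G[:,2]<lo+10)]
    if len(q)>4: print(round(lo),len(q),'lat',np.percentile(q[:,0],[1,10,50,90,99]),'along',np.percentile(q[:,1],[2,98]))
E
python3 fin.py
```

```text
18.4 [582.33 138.68 311.19] [176.35  -0.06  83.67] F [-0.61 -0.03 -0.66] open 27.11825712162309 29.99502718448639
turn [-0.15 -0.06  0.12] shift [ 0.27 -1.34 52.71]
tip z 157.12773168561182 card z 125.37942699939912 card al [ 26.13 125.84]
157 329 lat [-17.21 -15.04  14.54  16.18  17.07] along [59.64 88.07]
167 360 lat [-14.74 -11.51  11.73  13.49  14.37] along [60.2  88.12]
177 339 lat [-11.72   6.92   8.7   10.39  11.38] along [59.92 88.4 ]
187 317 lat [1.06 4.57 6.22 7.5  8.3 ] along [60.31 87.96]
197 317 lat [-5.07  2.1   3.78  5.29  6.27] along [61.08 88.09]
207 225 lat [-5.57 -4.19  3.23  4.24  4.94] along [59.59 88.53]
217 178 lat [-6.88 -5.95  2.83  5.58  5.99] along [76.94 88.73]
227 193 lat [-8.57 -6.91  2.97  7.11 17.02] along [78.92 88.35]
237 253 lat [-11.76  -8.3   -7.07   7.88  17.36] along [68.79 88.51]
247 569 lat [-14.21 -11.62  -6.39  10.51  18.79] along [68.36 88.59]
257 26 lat [-19.99  11.94  13.68  19.64  19.94] along [70.88 84.77]
267 18 lat [-19.56   2.56  12.87  14.79  19.73] along [82.79 85.15]
277 17 lat [10.78 11.33 12.62 13.83 19.16] along [83.17 84.69]
```

Call:
jog_arm([
  [0,0,0,1.8,2,0,24],
  [0,0,0,0,-0.9,13,24],
  [0,0,0,0,-0.9,13,24],
  [0,0,0,0,-0.9,13,24],
  [0,0,0,0,-0.9,13.5,24],
  [0,0,0,0,0,0,24],
  [0,0,0,0,0,0,24],
  [0,0,0,0,0,0,24],
])

```text
t: 19.6
eef_pos: [584.7, 140.8, 260.0]
tcp_rot: [3.076, -0.002, 1.461]
ft_force: [0.2, 0.2, -1.2]
opening: 0.284
grip_force: 30.0
```

```bash
python3 fin.py; python3 chk.py
```

```text
19.6 [584.73 140.76 259.96] [176.23  -0.09  83.71] F [ 0.24  0.25 -1.15] open 27.043402630698726 29.995003044605255
turn [-0.03 -0.1   0.16] shift [-2.07 -0.09  1.46]
tip z 105.33615014938964 card z 125.13802176290288 card al [ 26.09 125.84]
105 300 lat [-15.54 -12.02  16.71  18.27  19.07] along [61.95 90.87]
115 303 lat [-13.92  11.49  13.88  15.55  16.54] along [62.24 90.87]
125 306 lat [-9.62  8.98 11.   12.55 13.51] along [62.27 90.83]
135 274 lat [ 3.95  6.8   8.46  9.63 10.77] along [62.85 90.54]
145 264 lat [-2.21  4.45  5.86  7.46  8.42] along [63.63 90.68]
155 144 lat [-3.58 -2.5   5.17  6.21  6.83] along [64.   91.07]
165 152 lat [-4.4  -3.65  4.54  7.58  8.26] along [80.07 91.31]
175 159 lat [-5.74 -5.05  5.01  9.02 19.31] along [78.18 91.08]
185 216 lat [-8.36 -6.12 -4.89 10.17 19.51] along [72.06 91.09]
195 429 lat [-13.51  -9.25  -3.85  12.91  17.35] along [74.09 91.17]
205 19 lat [-2.38 15.16 15.99 17.36 20.9 ] along [79.46 87.74]
215 16 lat [13.03 13.61 15.13 16.37 21.07] along [86.08 87.43]
225 13 lat [12.76 13.08 14.45 15.27 22.16] along [83.82 87.6 ]
19.8 [584.62 140.75 259.74] [176.25  -0.08  83.71] F [ 0.48 -1.18 -0.76] open 27.05689950756319 29.994987845420837
line [35. 35. 35. 35. 35. 35. 36. 35. 35. 35. 35. 33. 26. 17. 10.  8. 11. 19.
 29. 33. 34. 34. 34. 34. 34. 35. 35. 35. 35. 35. 35. 34.] centre 44.83504972595975
marker top [-2. -2. -2. -3. -3. -3. -2. -2. -2. -2. -2.  1. 14. 47. 77. 85. 89. 85.
 69. 51. 46. 44. 42. 37. 32. 21.  7. -1. -3. -3. -2. -3.]
```

```bash
python3 -c "
from cell import env
print(env.job_done())"
```

```text
the job is handed in; nothing more can be done
None
```

Job handed in (no verdict came back): the card's line is within about 1 mm of the marker by camera, and the green clip is held squeezed open and upright, tips about 2 cm below the card's top edge, with about 1 cm clear on each side.

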